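Load and clamp the paint-jar shaker

TASK

Stand every small paint jar that is there upright in the shaker's tray and pull the clamp plate fully shut over them. Then tighten the four black corner knobs clockwise in crisscross order (after each knob take the one diagonally opposite), a little each pass: all of them about half way first, then, in crisscross order again, all hard home. Last, turn the red centre screw clockwise until it bottoms, back it off a quarter turn, and leave the other things on the table alone.

Things in the scene. Friction and masses are not known exactly. Their poses are not given: they have to be found in the camera images.
- shaker: paint-jar shaker fixed to the table, blue base with two aluminium cheeks, 315 mm long (x) by 196 mm wide (y); origin on the table under the tray centre, x from the tray towards the grey drive housing behind it (away from the robot), y left, z up; place and yaw (within 0.1 rad) vary. Painted balls hang over the table from x = 0.6 m on, 0.38 m up and higher: keep the wrist clear of them
- tray_centre (a point): centre of the tray floor (black rubber, 16 mm above the table), axes as the shaker. The tray is 140 mm (x) by 152 mm (y) inside; a rim 16 mm high above the floor in front, cheeks at the sides 63 mm high above the floor with their inner faces at y = +-76 mm, the drive housing (top 52 mm above the floor) behind from x = +76 mm. Room for four jars two by two, e.g. at x -34 and +26, y +-33 mm, gripped across y so that the fingers go between jars and cheeks
- clamp_plate (a joint): steel clamp plate, 150 mm (x) by 190 mm (y), 9 mm thick, sliding on the cheeks along the shaker's x; value in m: 0 = fully shut over the tray, grows away from the robot, stop at 0.14; starts 0.13 to 0.14 (its near edge then hangs over the rear 15 mm of the tray). Underside 63 mm above the tray floor. Stays where left; about 5 N pushes it shut, 15 N open. Carries the knobs and screw
- plate_handle (a point): middle of the plate's yellow upright handle (36 mm long along the shaker's x, 12 mm thick along y, 26 mm tall; pinch it across y; this point is 10 mm below its top and 16 mm above the plate's upper face), at the plate's near edge midway between the two near knobs; moves with the plate
- knob_near_left (a joint): near left corner knob on the clamp plate (near = towards the robot, left = +y at the robot's left; positions on the plate follow below). Value in rad: 0 = fully slack, grows as it is turned clockwise seen from above, hard stop (fully home) at 2.2; starts at 0 to 0.15. Stays where it is left (friction about 0.06 N m). Its grip bar lies along the shaker's x axis at value 0 and turns with the knob, so its heading is the shaker's yaw minus the value
- knob_near_left_grip (a point): grip point of the near left knob: on the turning axis, 10 mm below the top of its black bar, which is 40 mm long, 13 mm thick and 23 mm tall (its lower end is 5.5 mm above the plate). The axes of this point turn with the knob: x along the bar. When the plate is shut the near knobs stand at x = -48 mm and the far ones at x = +36 mm from the tray centre along the shaker's x, all 85 mm from it along y
- knob_near_right (a joint): near right corner knob on the clamp plate (near = towards the robot, left = +y at the robot's left; positions on the plate follow below). Value in rad: 0 = fully slack, grows as it is turned clockwise seen from above, hard stop (fully home) at 2.2; starts at 0 to 0.15. Stays where it is left (friction about 0.06 N m). Its grip bar lies along the shaker's x axis at value 0 and turns with the knob, so its heading is the shaker's yaw minus the value
- knob_near_right_grip (a point): grip point of the near right knob: on the turning axis, 10 mm below the top of its black bar, which is 40 mm long, 13 mm thick and 23 mm tall (its lower end is 5.5 mm above the plate). The axes of this point turn with the knob: x along the bar. When the plate is shut the near knobs stand at x = -48 mm and the far ones at x = +36 mm from the tray centre along the shaker's x, all 85 mm from it along y
- knob_far_right (a joint): far right corner knob on the clamp plate (near = towards the robot, left = +y at the robot's left; positions on the plate follow below). Value in rad: 0 = fully slack, grows as it is turned clockwise seen from above, hard stop (fully home) at 2.2; starts at 0 to 0.15. Stays where it is left (friction about 0.06 N m). Its grip bar lies along the shaker's x axis at value 0 and turns with the knob, so its heading is the shaker's yaw minus the value
- knob_far_right_grip (a point): grip point of the far right knob: on the turning axis, 10 mm below the top of its black bar, which is 40 mm long, 13 mm thick and 23 mm tall (its lower end is 5.5 mm above the plate). The axes of this point turn with the knob: x along the bar. When the plate is shut the near knobs stand at x = -48 mm and the far ones at x = +36 mm from the tray centre along the shaker's x, all 85 mm from it along y
- knob_far_left (a joint): far left corner knob on the clamp plate (near = towards the robot, left = +y at the robot's left; positions on the plate follow below). Value in rad: 0 = fully slack, grows as it is turned clockwise seen from above, hard stop (fully home) at 2.2; starts at 0 to 0.15. Stays where it is left (friction about 0.06 N m). Its grip bar lies along the shaker's x axis at value 0 and turns with the knob, so its heading is the shaker's yaw minus the value
- knob_far_left_grip (a point): grip point of the far left knob: on the turning axis, 10 mm below the top of its black bar, which is 40 mm long, 13 mm thick and 23 mm tall (its lower end is 5.5 mm above the plate). The axes of this point turn with the knob: x along the bar. When the plate is shut the near knobs stand at x = -48 mm and the far ones at x = +36 mm from the tray centre along the shaker's x, all 85 mm from it along y
- screw (a joint): red centre (preload) screw in the middle of the clamp plate (12 mm beyond the tray centre along x when the plate is shut). Value in rad: grows as it is turned clockwise seen from above, bottoms at a hard stop at 3.0; starts at 0.6 to 1.6; can be turned back to 0. A quarter turn is 1.57. Stays where it is left (friction about 0.06 N m). Its grip bar's heading is the shaker's yaw minus the value
- screw_grip (a point): grip point of the red screw: on its axis, 10 mm below the top of its bar, which is 44 mm long, 13 mm thick, 25 mm tall (lower end 5.5 mm above the plate). The axes turn with the screw: x along the bar
- paint_red: red, pink-lidded closed small paint jar, 36 mm across, 53 mm tall, 60 to 130 g; origin at the centre of its underside, z up when upright. Stands on the table to the left of the shaker. May be absent (then it is None)
- paint_yellow: yellow, blue-lidded closed small paint jar, 36 mm across, 55 mm tall, 60 to 130 g; origin at the centre of its underside, z up when upright. Stands on the table to the left of the shaker. May be absent (then it is None)
- paint_green: green closed small paint jar, 34 mm across, 59 mm tall, 60 to 130 g; origin at the centre of its underside, z up when upright. Stands on the table to the left of the shaker. May be absent (then it is None)
- paint_navy: navy blue closed small paint jar, 41 mm across, 47 mm tall, 60 to 130 g; origin at the centre of its underside, z up when upright. Stands on the table to the left of the shaker. May be absent (then it is None)
- tall_jar: bystander: paint jar with orange lid, 60 mm across, 63 mm tall, on the table right of the shaker; origin under its centre. Leave alone
- pink_cup: bystander: pink cup with dark rim, 82 mm across, 95 mm tall, on the table right of the shaker; origin under its centre. Leave alone
- tube: bystander: white paint tube, 34x90x22 mm, lying at the right; origin under its centre. Leave alone

How it is judged (in metres and radians):
On the way, in this order (a step that is already met when the one before it is completed fails the run):
1. every jar present stands upright on the tray floor (x of paint_red in the frame of tray_centre between -0.066 and 0.066 m and y of paint_red in the frame of tray_centre between -0.072 and 0.072 m and z of each of paint_red, paint_yellow, paint_green, paint_navy in the frame of tray_centre below 0.006 m and angle between each of paint_red, paint_yellow, paint_green, paint_navy's own z axis and vertical below 0.15 rad and x of paint_yellow in the frame of tray_centre between -0.066 and 0.066 m and y of paint_yellow in the frame of tray_centre between -0.072 and 0.072 m and x of paint_green in the frame of tray_centre between -0.066 and 0.066 m and y of paint_green in the frame of tray_centre between -0.072 and 0.072 m and x of paint_navy in the frame of tray_centre between -0.066 and 0.066 m and y of paint_navy in the frame of tray_centre between -0.072 and 0.072 m), for 0.3 s.
2. the clamp plate is fully shut (within 6 mm) (value of joint clamp_plate below 0.006 m), for 0.2 s.
3. first pass: all four corner knobs are past 0.7 rad (value of joint each of knob_near_left, knob_near_right, knob_far_right, knob_far_left above 0.7 rad), for 0.1 s.
4. last pass: all four corner knobs are home (past 2.05 rad) (value of joint each of knob_near_left, knob_near_right, knob_far_right, knob_far_left above 2.05 rad), for 0.1 s.
5. the red screw has bottomed (past 2.9 rad) (value of joint screw above 2.9 rad), for 0.1 s.
At the end, for the whole second after the job is handed in: every jar present stands upright (within 0.15 rad) and at rest on the tray floor, the plate is shut within 8 mm, all four corner knobs are past 2.05 of 2.2 rad, and the red screw is backed off a quarter turn from the bottom, within 0.25 rad (1.18 to 1.68) (all of step 1 and all of step 4 and value of joint clamp_plate below 0.008 m and value of joint screw between 1.18 and 1.68 rad and linear speed of each of paint_red, paint_yellow, paint_green, paint_navy below 0.02 m/s); the robot touches nothing.
It fails at once if on the first pass two neighbouring knobs were tightened (past 0.6 rad) before either of the other two ((value of joint each of knob_near_left, knob_near_right above 0.6 rad and value of joint each of knob_far_right, knob_far_left below 0.6 rad) or (value of joint each of knob_near_right, knob_far_right above 0.6 rad and value of joint each of knob_far_left, knob_near_left below 0.6 rad) or (value of joint each of knob_far_right, knob_far_left above 0.6 rad and value of joint each of knob_near_left, knob_near_right below 0.6 rad) or (value of joint each of knob_far_left, knob_near_left above 0.6 rad and value of joint each of knob_near_right, knob_far_right below 0.6 rad)).
It fails at once if on the last pass two neighbouring knobs were tightened (past 1.8 rad) before either of the other two ((value of joint each of knob_near_left, knob_near_right above 1.8 rad and value of joint each of knob_far_right, knob_far_left below 1.8 rad) or (value of joint each of knob_near_right, knob_far_right above 1.8 rad and value of joint each of knob_far_left, knob_near_left below 1.8 rad) or (value of joint each of knob_far_right, knob_far_left above 1.8 rad and value of joint each of knob_near_left, knob_near_right below 1.8 rad) or (value of joint each of knob_far_left, knob_near_left above 1.8 rad and value of joint each of knob_near_right, knob_far_right below 1.8 rad)).
It fails at once if a corner knob was run past 1.65 rad while another was still below 0.6 rad (not a little each pass) (value of joint any of knob_near_left, knob_near_right, knob_far_right, knob_far_left above 1.65 rad and value of joint any of knob_near_left, knob_near_right, knob_far_right, knob_far_left below 0.6 rad).
It fails at once if a corner knob was tightened (past 0.6 rad) while the clamp plate was more than 15 mm open (value of joint any of knob_near_left, knob_near_right, knob_far_right, knob_far_left above 0.6 rad and value of joint clamp_plate above 0.015 m).
It fails at once if a bystander (tall jar, pink cup or tube) was moved more than 30 mm (distance of any of tall_jar, pink_cup, tube from where it was at the start of the episode above 0.03 m).
Of paint_red, paint_yellow, paint_green, paint_navy only 2 to 4 are there at a start; the rules pass over those that are not, and their reading is None.
At some moment in a run one of paint_red, paint_yellow, paint_green, paint_navy may be knocked a few centimetres aside while the robot is not near it.
Once in a run the grip may slacken for a moment while it holds something.
It also fails if it takes over 210 s, if anything falls off the work surface, if the arm or the gripper's body presses on something with over 40 N, if the wrist force passes 120 N, or if a joint passes its speed limit or range.

ROBOT

A 6-joint arm with a two-finger parallel gripper is mounted at the origin on a cart in front of the work surface, level with it; the furniture and walls round the work are solid. World frame = base frame: x ahead of the robot, y to its left, z up, the work surface at z = 0. Lengths are in m, angles in degrees, forces in N, time in s.
With the tool pointing down it reaches from about 0.35 to 0.875 m from the base axis. Payload 4.2 kg.
Tool frame: the origin (TCP) lies midway between the tips of the shut fingers; the grasp point (between the pads) lies 19 mm behind it; y points along the fingers, z is the direction in which the jaws open and shut, and the axes are right-handed (so a half turn about y gives the same grasp; the last joint's range is limited). The gripper opens to 87 mm and grips with 3 to 60 N. Pads are 19 mm wide; open, the fingers measure 117 mm over their backs; the gripper's body (75 mm by 190 mm) begins 51 mm behind the grasp point.
Start: joints at [-57.433, 22.042, 0.453, 0, -68.411, -14.817], TCP at [0.191, -0.595, 0.187] pointing down, gripper open.
Joint ranges: [-179.83, 179.83], [-69.29, 118.12], [-61.27, 80.66], [-181.25, 117.63], [-171.15, -9.14], [-177.46, 177.46]. Speed limits (degrees/s): [159.86, 159.86, 180, 180, 180, 180].

INTERFACE

Orientations are given as [roll, pitch, yaw] about the fixed x, y, z axes, in that order (R = Rz(yaw) Ry(pitch) Rx(roll)).
In Python, from workcell import env gives the robot as it stands. The module is installed in compiled form; this text tells all that it offers. Calls block until the motion is done:
- env.goto(position, orientation): joint-space move of the TCP to a pose.
- env.move_straight(position, rotation=None, rate=0.15, force_limit=None): straight line of the TCP; rotation=None keeps the orientation; rate is the mean speed in m/s. With force_limit (N) it stops when the force on the tool has changed by that much, and returns True; else False.
- env.set_joints(angles): joint-space move.
- env.gripper_to(opening, grasp_force=None): opening from 0.0 (shut) to 1.0 (fully open); grasp_force is the grip in N (None keeps the last); returns when the fingers have stopped.
- env.dwell(seconds).
- env.inverse_kinematics(position, orientation): joint angles nearest the present ones, or None.
- env.read_state(): the state.
- env.grab_frame(name): name is "side" or "top"; returns a dict with "image" (400x640x3 uint8, blue, green, red), "fx", "fy", "cx", "cy" (pixels), "D" ([k1, k2, p1, p2, k3] as OpenCV has them; the pictures are not rectified), "position" and "orientation" of the camera in the world. Camera axes: x right, y up, looking along -z (the intrinsics and any distortion apply to the point x, -y, -z); pixel columns grow to the right and rows downward; lengths in m; the calibration is good to about 2 mm. A picture is of the moment at which its call begins. There is no depth.
A pose or a line that the arm cannot do raises env.Unreachable and nothing moves.
- env.close_job(): hands the job in, once; it reports no verdict.
Trained networks look in a picture, given as the dict that the camera call returned (one of the last four; its "shot" number tells which), for a name from the list of things; names that differ only in an ending like _2 or _b are one class to them, and where a whole thing is asked for, a point or a joint stands for the part that bears it (a point fixed in the world has none). Each returns a list of dicts, best first, with "score" (0 to 1); they miss things now and then, are a little off and sometimes report something else, mostly with a low value. They report only what shows in the picture. A call takes as long as a camera call.
- env.search_frame(picture, thing): "xyz" ([x, y, z] in m, in world coordinates, good to about 4 mm: the middle of the surface that is visible of it).
- env.trace(picture, thing): "mask" (400x640 bool, what is visible of it).
The state is a dict: "clock": time; "joint_positions": joint angles; "qvel": joint speeds; "joint_torque": joint torques, N m; "position": TCP position; "tool_rot": TCP orientation; "force": force on the tool from outside, world axes, zero at the start; "wrist_torque": the same for the moment, N m; "opening": opening from 0.0 (shut) to 1.0 (fully open).
Only numpy, scipy, OpenCV 4.12 (cv2) and the standard library are available. Lean on these libraries where they do the work, as an engineer would, in place of code of your own. Each camera call takes 0.05 s, during which the arm holds its last target.

## Working session

There is one attempt and no reset: what is moved stays moved. The work goes in short steps, each a Python script; the robot and the scene stay as the last script left them, time stands still between calls to the robot, and variables do not carry over. Pictures are saved under pics/ and viewed, and the job is handed in when it is done.

```bash
ls; mkdir -p pics; python3 - <<'E'
from workcell import env
import cv2, numpy as np
s=env.read_state(); print({k:np.round(v,3).tolist() for k,v in s.items()})
for n in ("side","top"):
    f=env.grab_frame(n); cv2.imwrite(f"pics/{n}0.png",f["image"])
    print(n,{k:np.round(v,3).tolist() for k,v in f.items() if k!="image"})
    for t in ["shaker","clamp_plate","plate_handle","tray_centre","knob_near_left_grip","knob_near_right_grip","knob_far_right_grip","knob_far_left_grip","screw_grip","paint_red","paint_yellow","paint_green","paint_navy","tall_jar","pink_cup","tube"]:
        try: print(t,[(np.round(d["xyz"],4).tolist(),round(d["score"],2)) for d in env.search_frame(f,t)][:3])
        except Exception as e: print(t,repr(e))
E
```

```text
pics
{'clock': 0.0, 'joint_positions': [-57.434, 22.093, 0.38, -0.029, -68.412, -14.816], 'qvel': [-0.041, 0.03, -0.027, 0.034, -0.052, -0.066], 'joint_torque': [0.001, -39.067, 18.741, 4.22, 0.011, -0.0], 'position': [0.19, -0.595, 0.186], 'tool_rot': [-89.873, 0.005, 17.739], 'force': [-0.612, -0.276, 0.505], 'wrist_torque': [0.008, -0.047, 0.048], 'opening': 0.998}
side {'fx': 410.004, 'fy': 410.004, 'cx': 318.002, 'cy': 198.181, 'D': [-0.011, 0.0, 0.0, 0.0, 0.0], 'position': [0.021, 0.631, 0.616], 'orientation': [60.469, 0.46, -150.048], 'shot': 1}
shaker [([0.5341, -0.1342, 0.0622], 0.93)]
clamp_plate [([0.605, -0.1486, 0.0885], 0.84)]
plate_handle []
tray_centre [([0.5303, -0.1385, 0.061], 0.71), ([0.6054, -0.1455, 0.0924], 0.63)]
knob_near_left_grip [([0.5625, -0.0678, 0.1057], 0.62)]
knob_near_right_grip [([0.5658, -0.2394, 0.1031], 0.6)]
knob_far_right_grip []
knob_far_left_grip [([0.4784, -0.3733, 0.0531], 0.75), ([0.6425, -0.0666, 0.1067], 0.6), ([0.5307, -0.1392, 0.0603], 0.33)]
screw_grip [([0.6207, -0.1514, 0.1104], 0.5)]
paint_red [([0.5332, -0.1383, 0.059], 0.7), ([0.
[... 789 characters left out ...]
ay_centre []
knob_near_left_grip [([0.5684, -0.074, 0.1193], 0.66)]
knob_near_right_grip [([0.6153, -0.1589, 0.0913], 0.75), ([0.5123, 0.1496, 0.0565], 0.74), ([0.5684, -0.2461, 0.1152], 0.55)]
knob_far_right_grip []
knob_far_left_grip [([0.6506, -0.0707, 0.1154], 0.66)]
screw_grip [([0.6188, -0.1582, 0.1186], 0.53)]
paint_red [([0.4273, 0.1342, 0.0525], 0.69)]
paint_yellow [([0.5151, 0.0368, 0.0513], 0.49)]
paint_green [([0.5086, 0.147, 0.0557], 0.64)]
paint_navy [([0.6523, -0.0713, 0.1123], 0.62), ([0.4387, 0.0457, 0.045], 0.56)]
tall_jar [([0.4869, -0.3833, 0.065], 0.85), ([0.6509, -0.24, 0.1138], 0.27)]
pink_cup [([0.5839, -0.3884, 0.0644], 0.81)]
tube [([0.4334, -0.5059, 0.0146], 0.63)]
```

View pics/side0.png

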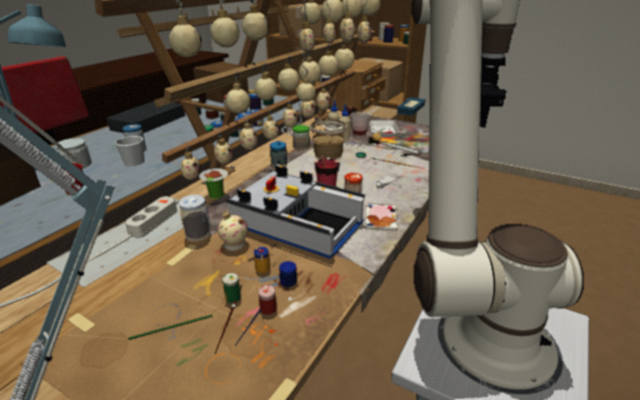

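View pics/top0.png

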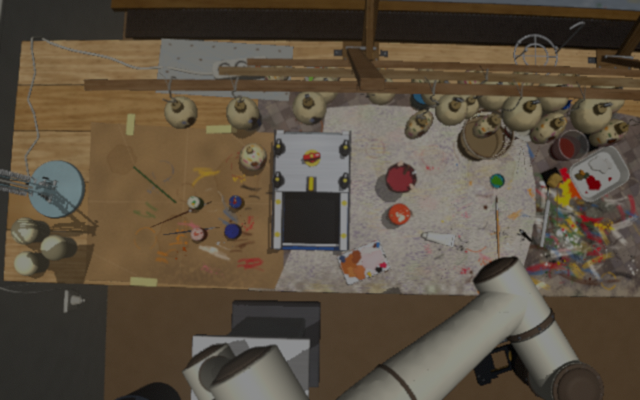

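```bash
cat > h.py <<'E'
from workcell import env
import cv2, numpy as np
from scipy.spatial.transform import Rotation as R
from scipy.optimize import least_squares
def proj(f,P):
    P=np.atleast_2d(np.asarray(P,float)); Rc=R.from_euler('xyz',f["orientation"],degrees=True).as_matrix()
    c=(P-np.asarray(f["position"]))@Rc; c=c*[1,-1,-1]
    K=np.array([[f["fx"],0,f["cx"]],[0,f["fy"],f["cy"]],[0,0,1]])
    return cv2.projectPoints(c.reshape(-1,1,3),np.zeros(3),np.zeros(3),K,np.asarray(f["D"],float))[0].reshape(-1,2)
def back(f,uv,z):
    K=np.array([[f["fx"],0,f["cx"]],[0,f["fy"],f["cy"]],[0,0,1]])
    n=cv2.undistortPoints(np.asarray(uv,float).reshape(-1,1,2),K,np.asarray(f["D"],float)).reshape(-1,2)
    d=np.c_[n[:,0],-n[:,1],-np.ones(len(n))]@R.from_euler('xyz',f["orientation"],degrees=True).as_matrix().T
    p=np.asarray(f["position"]); return p+d*((z-p[2])/d[:,2])[:,None]
def crop(f,x0,y0,w,h,s,name,marks=[]):
    im=cv2.resize(f["image"][y0:y0+h,x0:x0+w],None,fx=s,fy=s,interpolation=cv2.INTER_CUBIC)
    im=cv2.convertScaleAbs(im,alpha=1.5,beta=10)
    for u,v in marks: cv2.drawMarker(im,(int((u-x0+.5)*s),int((v-y0+.5)*s)),(0,255,0),cv2.MARKER_CROSS,9,1)
    cv2.imwrite("pics/"+name,im)
def cyl(p,r,h):
    a=np.linspace(0,2*np.pi,24,endpoint=False); c=np.c_[r*np.cos(a),r*np.sin(a)]
    return np.vstack([np.c_[c+p[:2],np.full(24,p[2])],np.c_[c+p[:2],np.full(24,p[2]+h)]])
def silc(f,P):
    hu=cv2.convexHull(proj(f,P).astype(np.float32)); m=cv2.moments(hu); return np.array([m["m10"]/m["m00"],m["m01"]/m["m00"]]),m["m00"]
def mcen(m):
    v,u=np.nonzero(m); return np.array([u.mean(),v.mean()]),len(u)
JAR=dict(paint_red=(.018,.053),paint_yellow=(.018,.055),paint_green=(.017,.059),paint_navy=(.0205,.047))
def best(f,t,near=None,tol=60):
    for d in env.trace(f,t):
        c,n=mcen(d["mask"])
        if near is None or np.hypot(*(c-near))<tol: return c,n,d["score"]
    return None
def findjar(n,guess,z=0,frames=None,verbose=True):
    r,h=JAR[n]; obs=[]
    for f in frames or [env.grab_frame("side"),env.grab_frame("top")]:
        pc,a=silc(f,cyl([guess[0],guess[1],z],r,h))
        b=best(f,n,pc,25)
        if b is not None and .6<b[1]/a<1.5: obs.append((f,b[0]))
        if verbose: print(n,"pred",pc.round(1),a.round(0),"obs",b)
    if not obs: return None
    g=lambda p:np.concatenate([silc(f,cyl([p[0],p[1],z],r,h))[0]-c for f,c in obs])
    s=least_squares(g,guess[:2]); 
    if verbose: print("  ->",s.x.round(4),"res px",s.fun.round(2))
    return s.x
E
python3 - <<'E'
from h import *
fs=[env.grab_frame("side"),env.grab_frame("top")]
G=dict(paint_red=(.427,.137),paint_yellow=(.515,.04),paint_green=(.509,.15),paint_navy=(.436,.047))
for n,g in G.items(): findjar(n,g,frames=fs)
f=fs[1]
for t in ["plate_handle","screw_grip","knob_near_left_grip","knob_far_left_grip","knob_near_right_grip","knob_far_right_grip","clamp_plate","shaker"]:
    for d in env.trace(f,t)[:4]:
        c,n=mcen(d["mask"]); print(t,c.round(1),n,round(d["score"],2), back(f,c,.11)[0].round(4))
crop(f,255,115,115,150,4,"shk.png"); crop(f,170,150,110,110,5,"jars.png")
crop(fs[0],210,160,170,170,4,"side_c.png")
E
```

```text
Traceback (most recent call last):
  File "h.py", line 39, in findjar
    if verbose: print(n,"pred",pc.round(1),a.round(0),"obs",b)
                                           ^^^^^^^
AttributeError: 'float' object has no attribute 'round'
```

```bash
sed -i 's/a.round(0)/round(a)/' h.py
python3 - <<'E'
from h import *
fs=[env.grab_frame("side"),env.grab_frame("top")]
G=dict(paint_red=(.427,.137),paint_yellow=(.515,.04),paint_green=(.509,.15),paint_navy=(.436,.047))
for n,g in G.items(): findjar(n,g,frames=fs)
f=fs[1]
for t in ["plate_handle","screw_grip","knob_near_left_grip","knob_far_left_grip","knob_near_right_grip","knob_far_right_grip","clamp_plate","shaker"]:
    for d in env.trace(f,t)[:4]:
        c,n=mcen(d["mask"]); print(t,c.round(1),n,round(d["score"],2), back(f,c,.11)[0].round(4))
crop(f,255,115,115,150,4,"shk.png"); crop(f,170,150,110,110,5,"jars.png")
crop(fs[0],210,160,170,140,4,"side_c.png")
E
```

```text
paint_red pred [269.  297.1] 512 obs None
paint_red pred [199.9 232.8] 206 obs (array([198.51912568, 233.8579235 ]), 183, 0.64)
  -> [0.4241 0.1406] res px [-0.  0.]
paint_yellow pred [262.7 258. ] 413 obs (array([262.08638743, 259.5       ]), 382, 0.61)
paint_yellow pred [236.8 200.8] 193 obs (array([236.21290323, 201.90967742]), 155, 0.74)
  -> [0.5132 0.0434] res px [ 0.31 -0.43 -0.7  -0.44]
paint_green pred [233.6 286.3] 494 obs (array([231.85077951, 288.33184855]), 449, 0.95)
paint_green pred [196.  202.1] 198 obs (array([195.05882353, 202.19251337]), 187, 0.52)
  -> [0.5091 0.1553] res px [ 0.03 -0.62 -0.98 -0.14]
paint_navy pred [289.6 272. ] 475 obs (array([288.42117647, 273.84470588]), 425, 0.72)
paint_navy pred [233.5 230.3] 231 obs (array([232.96363636, 230.98181818]), 220, 0.64)
  -> [0.4339 0.0495] res px [ 1.37 -0.86 -0.45  0.07]
plate_handle [311.7 162.5] 4322 0.82 [ 0.6099 -0.1611  0.11  ]
knob_near_left_grip [277.4 178.4] 73 0.62 [ 0.5675 -0.0757  0.11  ]
knob_far_right_grip [345.1 148.2] 97 0.53 [ 0.6483 -0.245   0.11  ]
knob_far_right_grip [236.7 201.6] 172 0.4 [0.5066 0.0253 0.11  ]
clamp_plate [311.9 162.3] 4370 0.63 [ 0.6104 -0.1618  0.11  ]
```

View pics/shk.png

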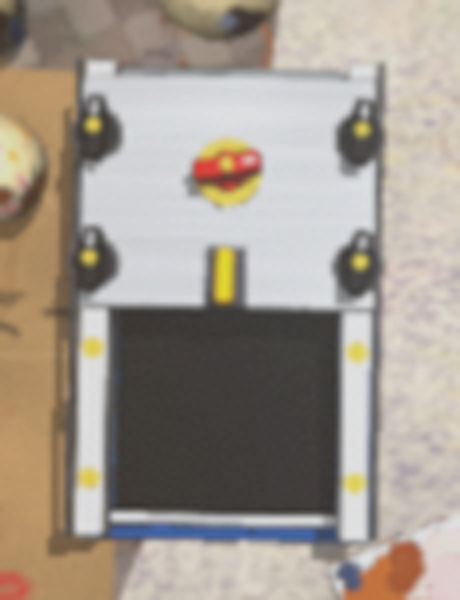

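View pics/side_c.png

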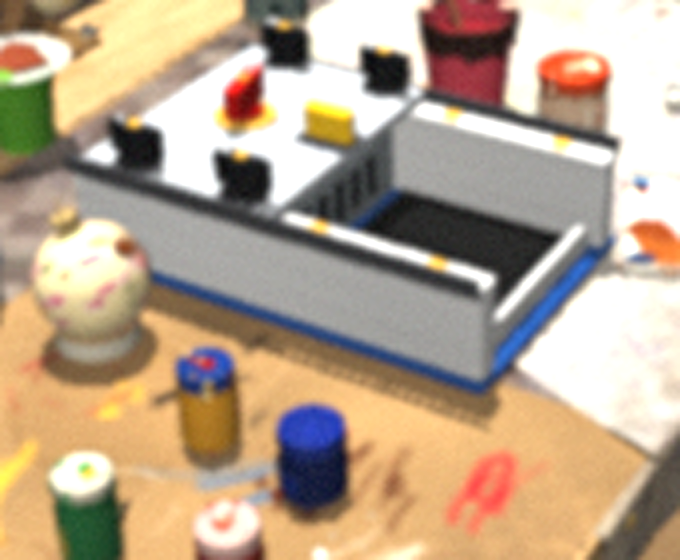

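```bash
cat >> h.py <<'E'
def dots(f,pred,rad=4):
    """subpixel yellow-dot centroids near predictions"""
    im=f["image"].astype(float); out=[]
    for u,v in pred:
        u0,v0=int(round(u)),int(round(v)); w=im[v0-rad:v0+rad+1,u0-rad:u0+rad+1]
        if w.size==0 or w.shape[:2]!=(2*rad+1,)*2: out.append((np.nan,)*2); continue
        y=np.minimum(w[...,2],w[...,1])-w[...,0]; y=np.clip(y-.45*y.max(),0,None)*(y.max()>40)
        vv,uu=np.mgrid[-rad:rad+1,-rad:rad+1]
        out.append((u0+(uu*y).sum()/y.sum(),v0+(vv*y).sum()/y.sum()) if y.sum()>0 else (np.nan,)*2)
    return np.array(out)
def shpts(p,loc):
    c,s=np.cos(p[2]),np.sin(p[2]); loc=np.asarray(loc,float)
    return np.c_[p[0]+c*loc[:,0]-s*loc[:,1],p[1]+s*loc[:,0]+c*loc[:,1],loc[:,2]]
C4=np.array([[-.048,.085],[-.048,-.085],[.036,-.085],[.036,.085]])  # NL NR FR FL
def allpts(p,q=None):
    q=p[3] if q is None else q
    return shpts(p,np.vstack([np.c_[C4,np.full(4,.079)],np.c_[C4+[q,0],np.full(4,.1165)]]))
E
python3 - <<'E'
from h import *
fs=dict(side=env.grab_frame("side"),top=env.grab_frame("top"))
t=fs["top"]
cd=np.array([[89,478],[354,483],[357,352],[93,347]])/4+[255,115]-.5
kd=np.array([[89,257],[360,261],[362,130],[93,126]])/4+[255,115]-.5
ob=dots(t,np.vstack([cd,kd])); print(ob.round(1))
def fit(obs,x0):
    g=lambda p:np.concatenate([np.nan_to_num((proj(fs[n],allpts(p))-o)).ravel() for n,o in obs.items()])
    return least_squares(g,x0)
s=fit({"top":ob},[.48,-.155,0,.135]); print(s.x.round(4)); print(s.fun.reshape(-1,2).round(2))
so=dots(fs["side"],proj(fs["side"],allpts(s.x)),5); print((so-proj(fs["side"],allpts(s.x))).round(2))
s2=fit({"top":ob,"side":so},s.x); print(s2.x.round(4)); print(s2.fun.reshape(-1,2).round(2))
s3=fit({"side":so},s.x); print(s3.x.round(4))
crop(t,255,115,115,150,4,"shk2.png",proj(t,allpts(s2.x))); crop(fs["side"],210,150,170,140,4,"side2.png",proj(fs["side"],allpts(s2.x)))
E
```

```text
[[276.7 234. ]
 [343.1 235.4]
 [343.8 202.6]
 [277.7 201.4]
 [276.8 178.8]
 [344.6 180. ]
 [345.1 146.9]
 [277.8 145.7]]
[ 0.4761 -0.16    0.0021  0.1379]
[[ 0.12  0.01]
 [ 0.   -0.01]
 [-0.08  0.04]
 [ 0.02 -0.03]
 [ 0.03 -0.07]
 [-0.07  0.04]
 [ 0.02  0.03]
 [-0.05 -0.  ]]
[[-0.95 -0.53]
 [-1.17 -0.11]
 [-1.13 -0.04]
 [-0.67 -0.41]
 [-1.58  0.25]
 [-1.29  0.2 ]
 [-1.22  0.18]
 [-1.57 -0.02]]
[ 0.4773 -0.1594  0.0036  0.1382]
[[-0.09 -0.41]
 [-0.21 -0.54]
 [-0.34 -0.48]
 [-0.23 -0.44]
 [-0.26 -0.61]
 [-0.37 -0.61]
 [-0.33 -0.61]
 [-0.39 -0.54]
 [ 0.44  0.52]
 [ 0.64  0.08]
 [ 0.58  0.03]
 [ 0.16  0.43]
 [ 0.95 -0.24]
 [ 0.65 -0.21]
 [ 0.58 -0.18]
 [ 0.93  0.05]]
[ 0.4787 -0.1592  0.0066  0.1387]
```

View pics/side2.png

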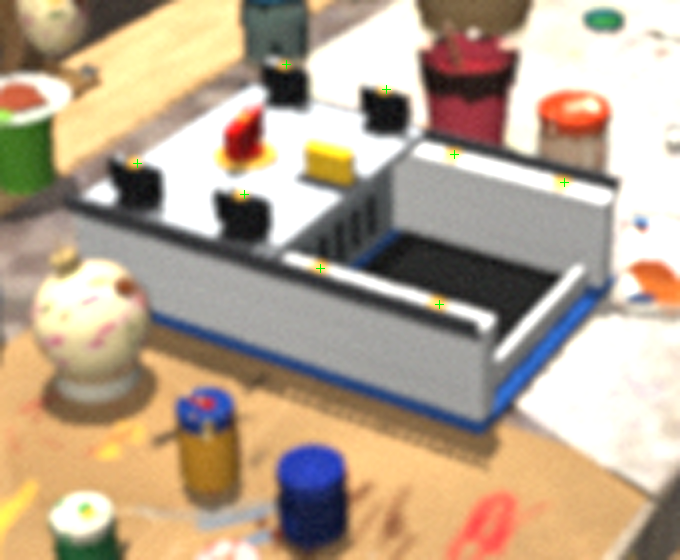

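```bash
cat >> h.py <<'E'
SH=np.array([.4773,-.1594,.0036])
def st(): return env.read_state()
def T(): return round(st()["clock"],1)
def o(yaw): return [-90,0,yaw]
def tr(x,y): return shpts(SH,[[x,y,0]])[0,:2]
def w(width): return float(np.clip(width/.087,0,1))
E
python3 - <<'E'
from h import *
t=env.grab_frame("top")
hp=back(t,[[310.5,183.25],[252.5,156.5]],.114); print(hp.round(4))
print("handle local",(hp[0]-allpts(SH,0.)[0]).round(4), hp[0][:2]-SH[:2])
for p in [(.25,-.4,.28),(.425,.1,.28)]:
    print(np.round(env.inverse_kinematics(p,o(0)),1))
for c in list(C4)+[[.012,0]]:
    x,y=tr(*c)
    for a in (0,-63,-126,-172):
        print(c,a,[np.round(env.inverse_kinematics([x,y,.0925],o(a+k)),0).tolist() if env.inverse_kinematics([x,y,.0925],o(a+k)) is not None else None for k in (0,180)])
E
```

```text
[[ 0.5565 -0.1596  0.114 ]
 [ 0.6215 -0.0113  0.114 ]]
handle local [ 0.1275 -0.085   0.035 ] [ 0.0792369  -0.00021141]
[-38.2   3.5 -10.5   0.  -76.  -51.8]
[  34.7   -0.3  -14.5   -0.   -75.8 -124.7]
[-0.048  0.085] 0 [[12.0, 9.0, -33.0, -0.0, -48.0, -102.0], [12.0, 9.0, -33.0, 0.0, -48.0, 78.0]]
[-0.048  0.085] -63 [[12.0, 9.0, -33.0, 0.0, -48.0, -165.0], [12.0, 9.0, -33.0, 0.0, -48.0, 15.0]]
[-0.048  0.085] -126 [[12.0, 9.0, -33.0, 0.0, -48.0, 132.0], [12.0, 9.0, -33.0, 0.0, -48.0, -48.0]]
[-0.048  0.085] -172 [[12.0, 9.0, -33.0, 0.0, -48.0, 86.0], [12.0, 9.0, -33.0, -0.0, -48.0, -94.0]]
[-0.048 -0.085] 0 [[-11.0, 15.0, -25.0, -0.0, -50.0, -79.0], [-11.0, 15.0, -25.0, 0.0, -50.0, 101.0]]
[-0.048 -0.085] -63 [[-11.0, 15.0, -25.0, -0.0, -50.0, -142.0], [-11.0, 15.0, -25.0, 0.0, -50.0, 38.0]]
[-0.048 -0.085] -126 [[-11.0, 15.0, -25.0, 0.0, -50.0, 155.0], [-11.0, 15.0, -25.0, 0.0, -50.0, -25.0]]
[-0.048 -0.085] -172 [[-11.0, 15.0, -25.0, 0.0, -50.0, 109.0], [-11.0, 15.0, -25.0, -0.0, -50.0, -71.0]]
[ 0.036 -0.085] 0 [[-9.0, 22.0, -15.0, -0.0, -53.0, -81.0], [-9.0, 22.0, -15.0, 0.0, -
[... 393 characters left out ...]
22.0, 0.0, -51.0, 80.0]]
[0.036 0.085] -63 [[10.0, 17.0, -22.0, 0.0, -51.0, -163.0], [10.0, 17.0, -22.0, 0.0, -51.0, 17.0]]
[0.036 0.085] -126 [[10.0, 17.0, -22.0, 0.0, -51.0, 134.0], [10.0, 17.0, -22.0, 0.0, -51.0, -46.0]]
[0.036 0.085] -172 [[10.0, 17.0, -22.0, 0.0, -51.0, 88.0], [10.0, 17.0, -22.0, -0.0, -51.0, -92.0]]
[0.012, 0] 0 [[0.0, 17.0, -23.0, -0.0, -51.0, -90.0], [0.0, 17.0, -23.0, 0.0, -51.0, 90.0]]
[0.012, 0] -63 [[0.0, 17.0, -23.0, -0.0, -51.0, -153.0], [0.0, 17.0, -23.0, 0.0, -51.0, 27.0]]
[0.012, 0] -126 [[0.0, 17.0, -23.0, 0.0, -51.0, 144.0], [0.0, 17.0, -23.0, 0.0, -51.0, -36.0]]
[0.012, 0] -172 [[0.0, 17.0, -23.0, 0.0, -51.0, 98.0], [0.0, 17.0, -23.0, -0.0, -51.0, -82.0]]
```

```bash
cat >> h.py <<'E'
def pick(n,pos,place,tabz=0.0,zg=None,slot_z=.016,Z=.19):
    r,h=JAR[n]; zg=zg or min(.036,h-.013); tz=zg-.019
    env.gripper_to(w(2*r+.030)); 
    env.goto([pos[0],pos[1],Z],o(180))
    env.move_straight([pos[0],pos[1],tabz+tz],rate=.2)
    env.gripper_to(0,grasp_force=25)
    op=st()["opening"]; print(n,"opening mm",round(op*87,1),"expected",2*r*1e3,T())
    env.move_straight([pos[0],pos[1],Z],rate=.25)
    op=st()["opening"]; print(" after lift mm",round(op*87,1),"F",st()["force"].round(2) if hasattr(st()["force"],"round") else st()["force"],T())
    if op*87<2*r*1e3-5: return False
    x,y=tr(*place)
    env.goto([x,y,Z],o(180+np.degrees(SH[2])))
    if st()["opening"]*87<2*r*1e3-5: print("LOST in transit"); return False
    hit=env.move_straight([x,y,slot_z+tz+.001],rate=.15,force_limit=12)
    print(" hit",hit,"tcp",np.round(st()["position"],4),"op",round(st()["opening"]*87,1),T())
    return True
def release(n):
    r,h=JAR[n]; p=st()["position"]
    env.gripper_to(w(2*r+.018)); env.move_straight([p[0],p[1],.19],rate=.25); print("released",T())
E
python3 - <<'E'
from h import *
p=st()["position"]
env.move_straight([p[0],p[1],.26],rate=.3); env.goto([.27,-.40,.26],o(180)); print(T())
env.goto([.36,-.1,.26],o(180)); print(T())
pos=findjar("paint_yellow",(.513,.043)); print(T())
print(pick("paint_yellow",pos,(.015,-.033)))
f=env.grab_frame("side"); cv2.imwrite("pics/s1.png",f["image"])
E
```

```text
5.4
6.6
paint_yellow pred [262.6 259. ] 416 obs (array([261.97771588, 259.67966574]), 359, 0.73)
paint_yellow pred [235.7 201.6] 193 obs (array([236.72666667, 201.34      ]), 150, 0.43)
  -> [0.514  0.0427] res px [ 0.32 -0.87 -0.95 -0.16]
6.8
paint_yellow opening mm 31.3 expected 36.0 10.1
 after lift mm 0.4 F [-1.    0.34 -0.12] 10.9
False
```

View pics/s1.png

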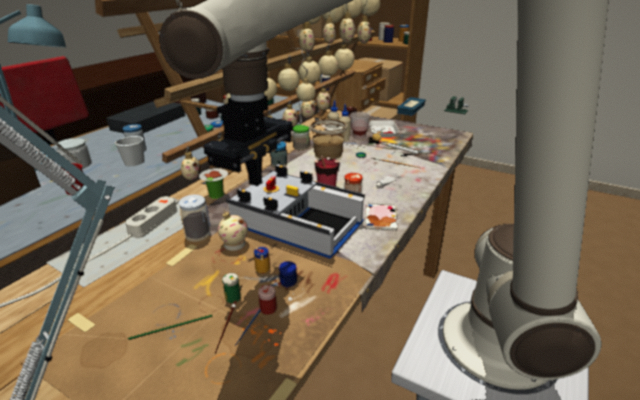

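```bash
python3 - <<'E'
from h import *
p=st(); print(np.round(p["position"],4),np.round(p["tool_rot"],2),p["opening"])
fs=[env.grab_frame("side"),env.grab_frame("top")]
findjar("paint_yellow",(.513,.043),frames=fs)
crop(fs[0],210,200,110,100,6,"s2.png"); crop(fs[1],170,150,110,110,5,"t2.png")
E
```

```text
[0.5126 0.0423 0.1879] [-89.94  -0.24 179.97] 0.0021409257759685213
paint_yellow pred [262.6 259. ] 416 obs (array([262.14211886, 259.83979328]), 387, 0.73)
paint_yellow pred [235.7 201.6] 193 obs (array([234.82978723, 197.14893617]), 47, 0.44)
  -> [0.512 0.046] res px [-0. -0.]
```

View pics/s2.png

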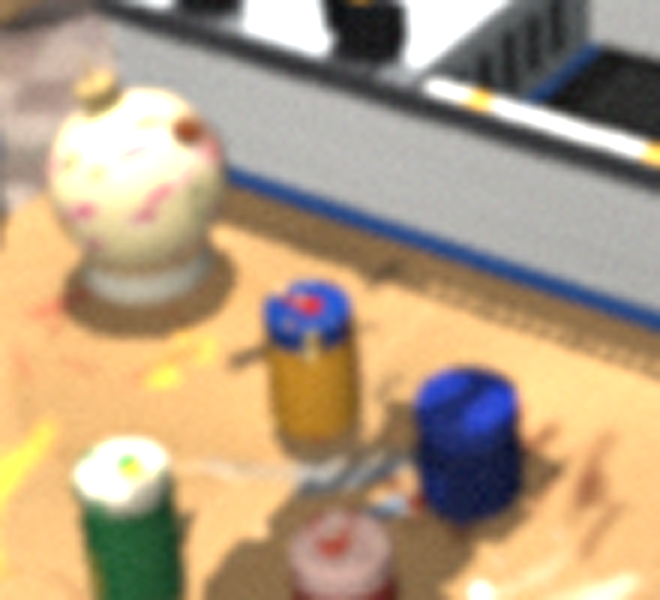

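View pics/t2.png

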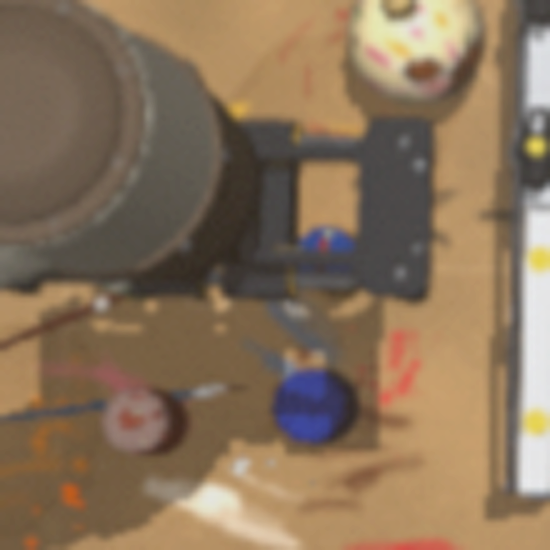

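```bash
python3 - <<'E'
from h import *
pos=(.513,.0435)
env.gripper_to(w(.066)); env.goto([*pos,.12],o(180)); env.move_straight([*pos,.015],rate=.15)
p=st(); print(np.round(p["position"],4),p["opening"],np.round(p["force"],1))
for k in (.55,.5,.45,.42,.4,.38,.36,.3,0): 
    env.gripper_to(k,grasp_force=30); p=st(); print(k,round(p["opening"],3),np.round(p["force"],1),np.round(p["position"],4),T())
fs=[env.grab_frame("side")]; crop(fs[0],200,160,140,120,5,"s3.png")
E
```

```text
[0.5144 0.044  0.0164] 0.7602708977360041 [-0.2 -0.2 -0.5]
0.55 0.551 [-0.2  0.5  0.7] [0.513  0.0435 0.015 ] 14.3
0.5 0.501 [-0.  -0.5  0.6] [0.513  0.0435 0.015 ] 14.7
0.45 0.45 [-0.6 -0.3 -0.4] [0.513  0.0435 0.015 ] 15.1
0.42 0.423 [-1.3 -0.1  0.3] [0.513  0.0435 0.015 ] 15.5
0.4 0.402 [-0.   1.   0.9] [0.5131 0.0436 0.0151] 15.8
0.38 0.382 [-0.5  1.1  0.5] [0.5131 0.0436 0.0151] 16.1
0.36 0.365 [-0.3  1.2  0.6] [0.5131 0.0436 0.0151] 16.3
0.3 0.371 [0.2 1.6 1.3] [0.5131 0.0436 0.0151] 16.5
0 0.367 [-0.1  0.8  0.2] [0.5131 0.0435 0.0151] 16.7
```

View pics/s3.png

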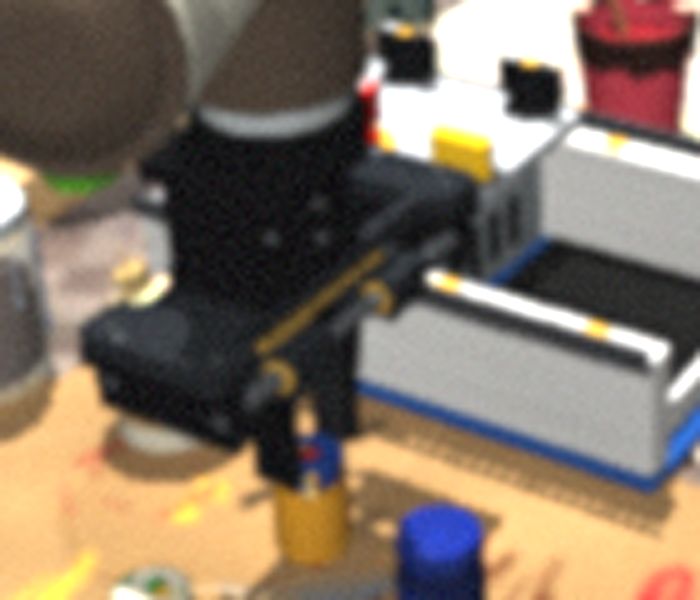

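```bash
python3 - <<'E'
from h import *
f=env.grab_frame("side")
P=[[.513,.0435+d,z] for d in (.016,-.016) for z in (.015,.034,.055)]
print(((proj(f,P)-[200,160])*5).round(0))
t=env.grab_frame("top"); crop(t,170,120,140,110,5,"t3.png",proj(t,P))
crop(f,200,160,140,120,5,"s3b.png",proj(f,P))
print(np.round(st()["position"],4))
E
```

```text
[[294. 537.]
 [290. 504.]
 [287. 467.]
 [335. 499.]
 [332. 466.]
 [329. 430.]]
[0.5131 0.0436 0.0151]
```

View pics/s3b.png

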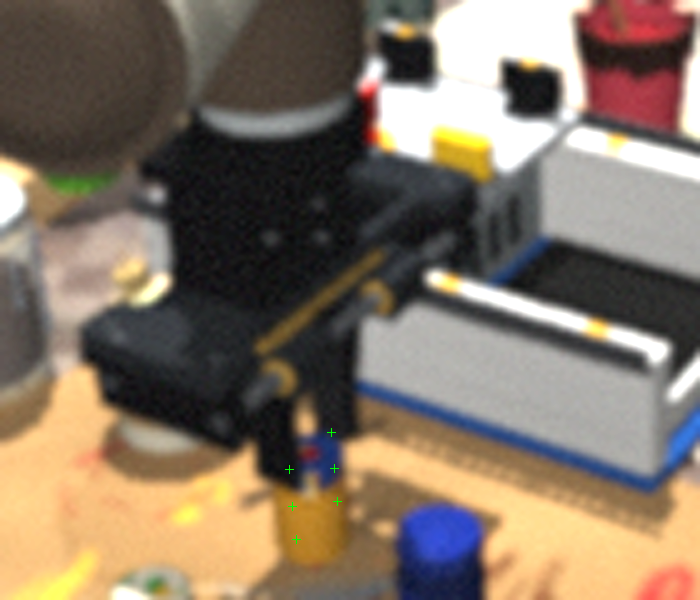

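View pics/t3.png

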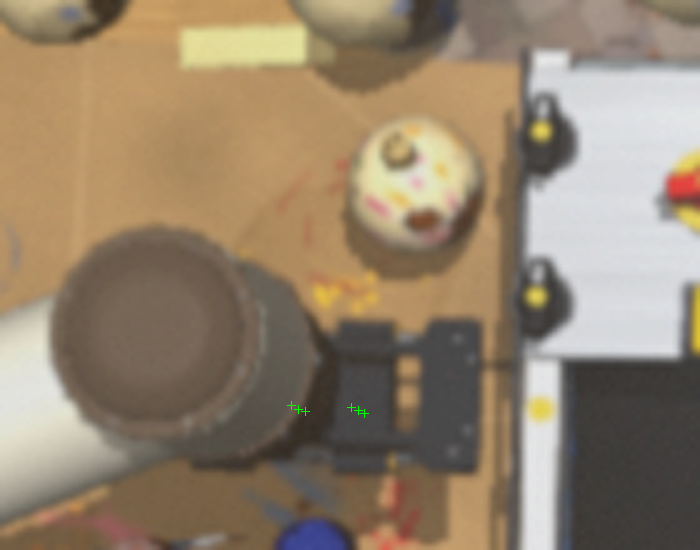

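```bash
python3 - <<'E'
from h import *
env.gripper_to(w(.066)); env.move_straight([.513,.0435,.12],rate=.25)
env.goto([.37,.06,.10],o(180)); env.gripper_to(0)
f=env.grab_frame("side"); P=[[.37,.06,.10],[.37,.06,.119],[.37,.06,.17]]; print(st()["position"])
crop(f,260,140,140,120,5,"s4.png",proj(f,P))
print(env.move_straight([.37,.06,.004],rate=.06,force_limit=6),np.round(st()["position"],4),st()["force"],T())
f=env.grab_frame("side"); P=[[.37,.06,.0],[.37,.06,.02],[.37,.06,.07]]
crop(f,260,180,140,120,5,"s5.png",proj(f,P))
E
```

```text
[0.37001877 0.06002975 0.10001985]
False [0.3702 0.0601 0.0043] [-0.5664928  -0.23039833 -0.78370638] 22.0
```

View pics/s5.png

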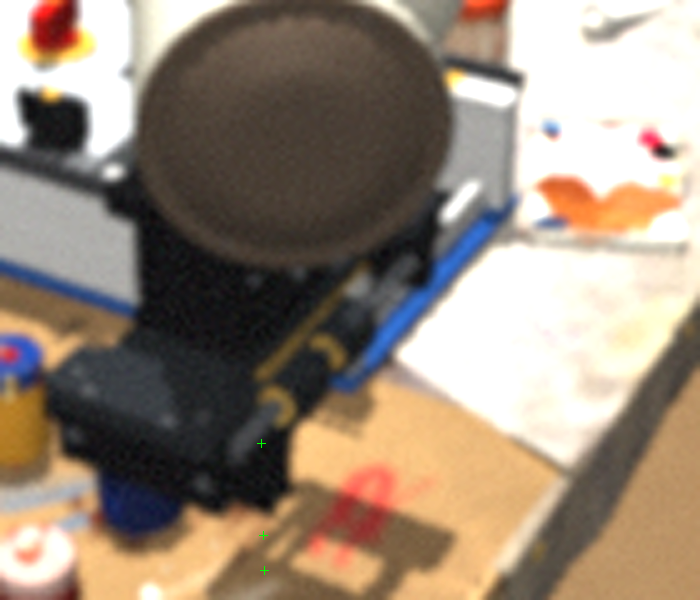

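```bash
python3 - <<'E'
from h import *
print(env.move_straight([.37,.06,-.045],rate=.03,force_limit=5),np.round(st()["position"],4),st()["force"],T())
f=env.grab_frame("side"); P=[[.37,.06,.0],[.37,.06,.02],[.37,.06,.07]]
crop(f,260,180,140,120,5,"s6.png",proj(f,P))
t=env.grab_frame("top"); crop(t,170,180,140,110,5,"t6.png",proj(t,P))
E
```

```text
True [ 0.3699  0.0599 -0.0352] [-1.07627752  0.45709352  7.40053203] 23.2
```

View pics/s6.png

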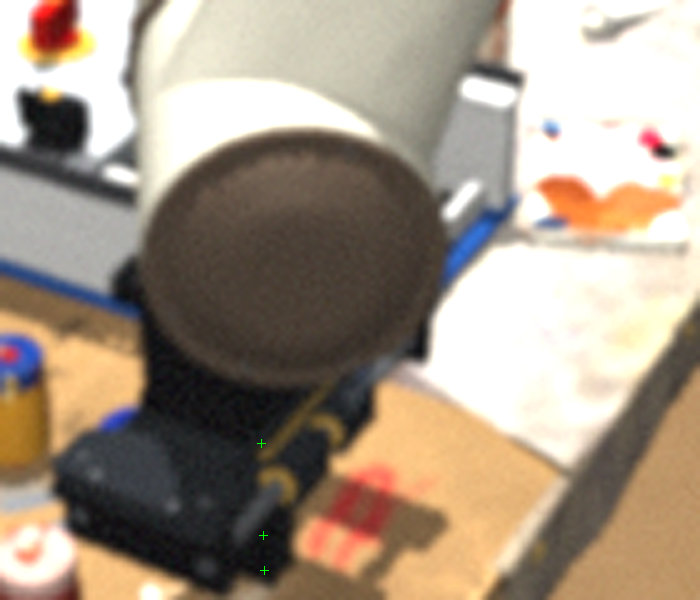

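View pics/t6.png

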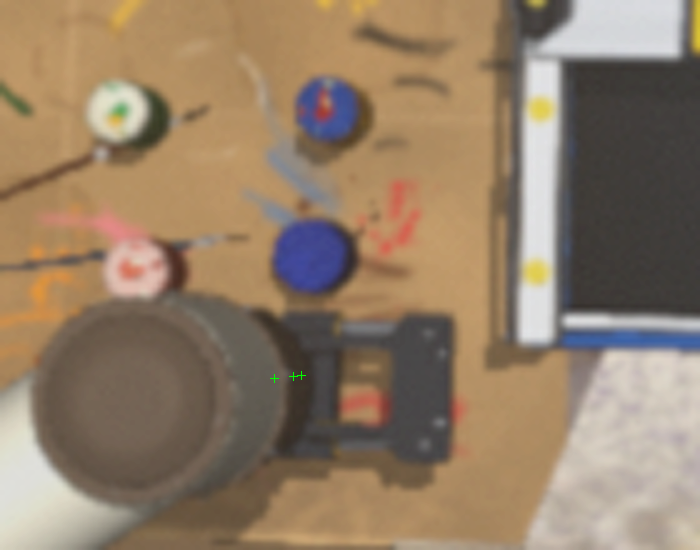

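```bash
python3 - <<'E'
from h import *
f=env.grab_frame("side")
for z in (.035,.07):
    P=[[.37+a*.0375,.06+b,z] for a in (-1,1) for b in (.095,-.095)]
    print(z,((proj(f,P)-[260,180])*5).round(0).tolist())
p=st();print(p["position"],p["tool_rot"],p["joint_positions"],p["joint_torque"])
E
```

```text
0.035 [[218.0, 684.0], [440.0, 410.0], [57.0, 614.0], [295.0, 361.0]]
0.07 [[215.0, 615.0], [442.0, 348.0], [51.0, 547.0], [295.0, 299.0]]
[ 0.36989271  0.05991948 -0.03521721] [-8.99704340e+01 -3.15068092e-02 -1.79980873e+02] [ 3.44511161e+01  1.83788479e+01 -4.91805287e+01  1.71833312e-02
 -2.24833285e+01  5.55521390e+01] [-1.47541766e-01 -2.27783704e+01  7.28390113e+00  1.53017689e+00
  3.05322027e-01  2.40238158e-03]
```

```bash
python3 - <<'E'
from h import *
env.move_straight([.37,.06,.06],rate=.3)
env.goto([.47,.097,.06],o(180)); 
env.move_straight([.47,.097,-.020],rate=.15)
print(env.move_straight([.47,.097,-.05],rate=.03,force_limit=4),np.round(st()["position"],4),st()["force"],T())
f=env.grab_frame("side"); P=[[.47,.097,.0]]
crop(f,200,160,140,120,5,"s7.png",proj(f,P))
E
```

```text
True [ 0.4702  0.097  -0.0352] [-0.96539018  0.28800839  5.50078005] 25.7
```

View pics/s7.png

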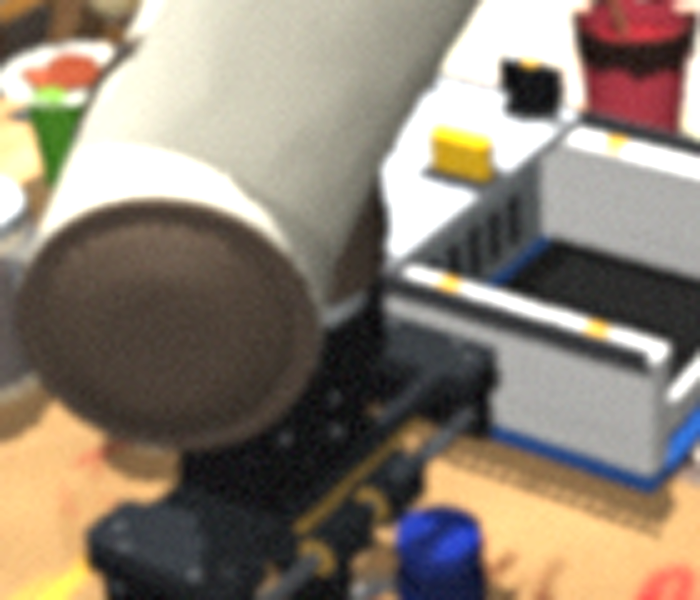

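View pics/s4.png

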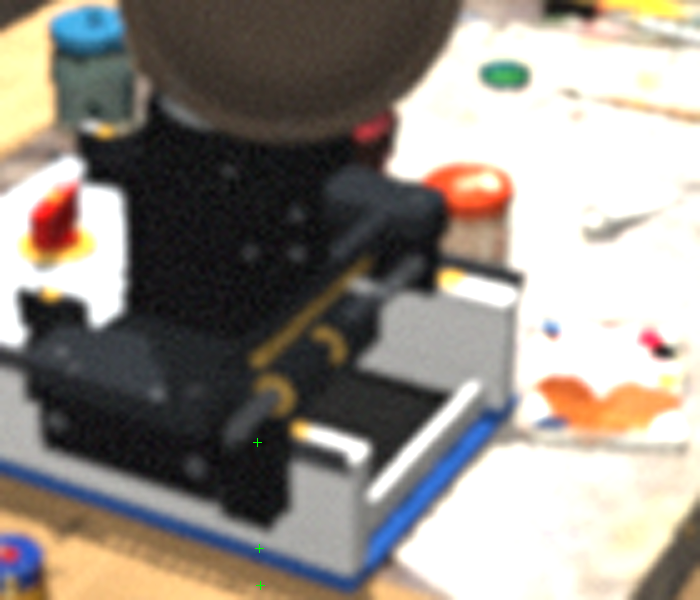

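```bash
python3 - <<'E'
s=open('h.py').read()
s=s.replace("def w(width)","ZO=-.0345  # commanded z = true tip z + ZO (probed on the table)\ndef w(width)")
s=s.replace("tz=zg-.019","tz=zg-.019+ZO").replace("Z=.19)","Z=.155)").replace("[p[0],p[1],.19]","[p[0],p[1],.155]")
open('h.py','w').write(s)
E
python3 - <<'E'
from h import *
env.move_straight([.47,.097,.155],rate=.3)
print(pick("paint_yellow",(.513,.0437),(.015,-.033)))
fs=[env.grab_frame("side"),env.grab_frame("top")]
crop(fs[0],220,120,170,140,4,"s8.png"); crop(fs[1],255,115,115,150,4,"t8.png")
E
```

```text
paint_yellow opening mm 35.6 expected 36.0 29.8
 after lift mm 35.7 F [ 0.05 -0.46 -0.83] 30.6
 hit True tcp [ 0.4909 -0.1913 -0.0013] op 35.4 32.6
True
```

View pics/s8.png

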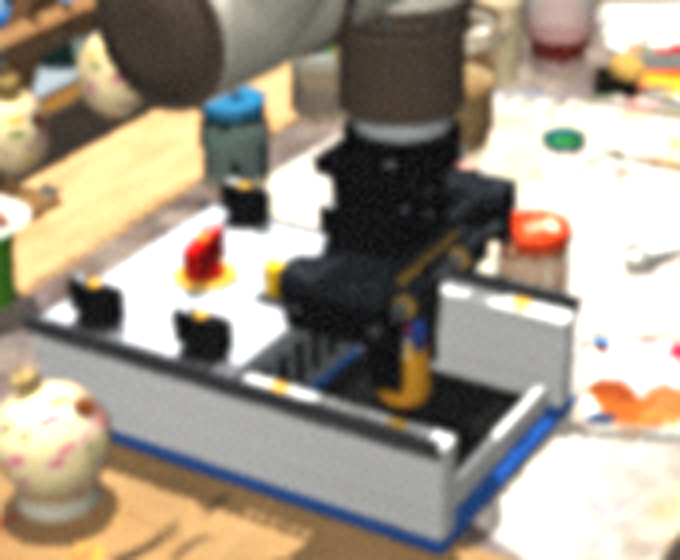

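View pics/t8.png

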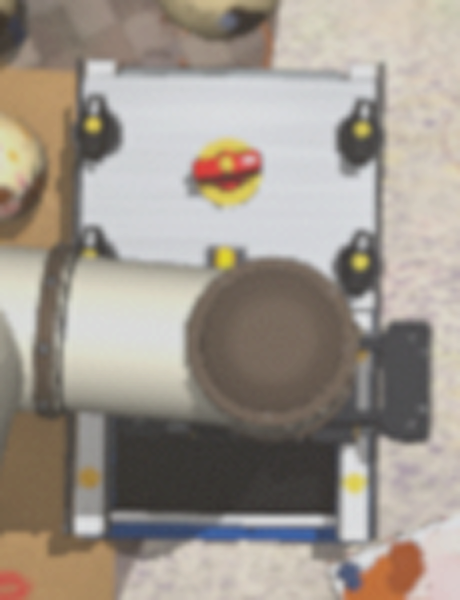

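```bash
python3 - <<'E'
from h import *
release("paint_yellow")
env.goto([.40,.0,.18],o(180))
fs=[env.grab_frame("side"),env.grab_frame("top")]
x,y=tr(.015,-.033); print("expect",x,y); findjar("paint_yellow",(x,y),z=.016,frames=fs)
pos=findjar("paint_green",(.509,.155),frames=fs)
findjar("paint_navy",(.434,.0495),frames=fs)
findjar("paint_red",(.425,.139),frames=fs)
crop(fs[0],220,120,170,140,4,"s9.png")
ok=pick("paint_green",pos,(.015,.033)); print(ok)
if ok: release("paint_green")
E
```

```text
released 34.1
expect 0.4924187025434972 -0.19234578627687085
paint_yellow pred [320.7 209.4] 304 obs (array([333.78305085, 215.16271186]), 295, 0.63)
paint_yellow pred [323.1 210.6] 163 obs (array([321.52317881, 227.0397351 ]), 151, 0.56)
  -> [ 0.449  -0.1876] res px [ 0.3  -0.83 -0.59  0.01]
paint_green pred [232.  287.7] 498 obs (array([231.82338308, 288.22636816]), 402, 0.97)
paint_green pred [194.2 202.1] 199 obs (array([195.0625  , 202.765625]), 192, 0.65)
  -> [0.5076 0.1551] res px [ 0.67 -0.32 -0.94 -0.15]
paint_navy pred [289.7 273. ] 478 obs (array([288.26829268, 273.76097561]), 410, 0.84)
paint_navy pred [232.5 231. ] 231 obs None
  -> [0.4353 0.0534] res px [0. 0.]
paint_red pred [269.2 298. ] 515 obs (array([267.52892562, 299.74586777]), 484, 0.92)
paint_red pred [199.1 233.5] 206 obs None
  -> [0.4249 0.1447] res px [-0. -0.]
paint_green opening mm 33.6 expected 34.0 38.5
 after lift mm 34.2 F [ 0.28 -0.44 -2.1 ] 39.3
 hit True tcp [ 0.4906 -0.1257 -0.0013] op 33.6 41.4
True
released 42.9
```

View pics/s9.png

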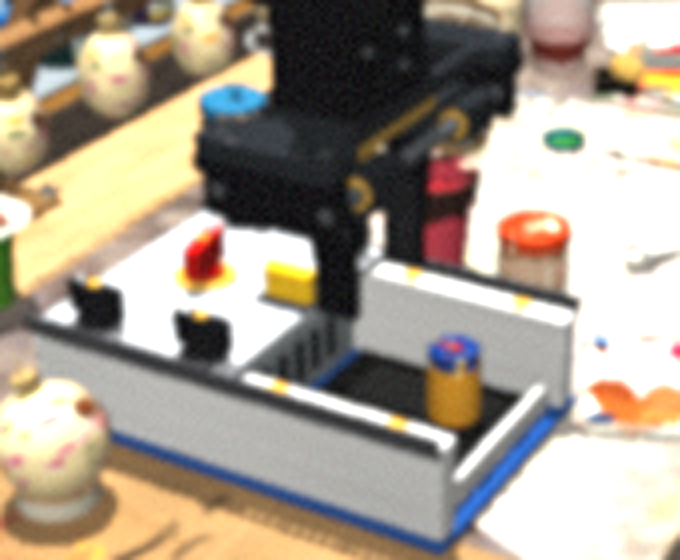

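```bash
python3 - <<'E'
from h import *
env.goto([.40,.0,.18],o(180))
fs=[env.grab_frame("side"),env.grab_frame("top")]
def loc(p): 
    d=np.array(p)-SH[:2]; c,s=np.cos(SH[2]),np.sin(SH[2]); return np.round([c*d[0]+s*d[1],-s*d[0]+c*d[1]],4)
a=findjar("paint_yellow",(.449,-.1876),z=.016,frames=fs); print(loc(a))
b=findjar("paint_green",tr(.015,.033),z=.016,frames=fs); print(loc(b))
crop(fs[0],220,120,170,140,4,"s10.png"); crop(fs[1],255,115,115,150,4,"t10.png")
E
```

```text
paint_yellow pred [334.1 214.3] 317 obs (array([333.39285714, 215.70779221]), 308, 0.67)
paint_yellow pred [320.9 227. ] 155 obs None
  -> [ 0.4474 -0.1807] res px [-0.   -0.01]
[-0.03   -0.0212]
paint_green pred [308.1 220.3] 328 obs (array([307.81481481, 214.92592593]), 135, 0.58)
paint_green pred [298.  210.2] 154 obs (array([299.14529915, 210.15384615]), 117, 0.57)
  -> [ 0.4923 -0.1293] res px [ 0. -0.]
[0.0151 0.03  ]
```

View pics/s10.png

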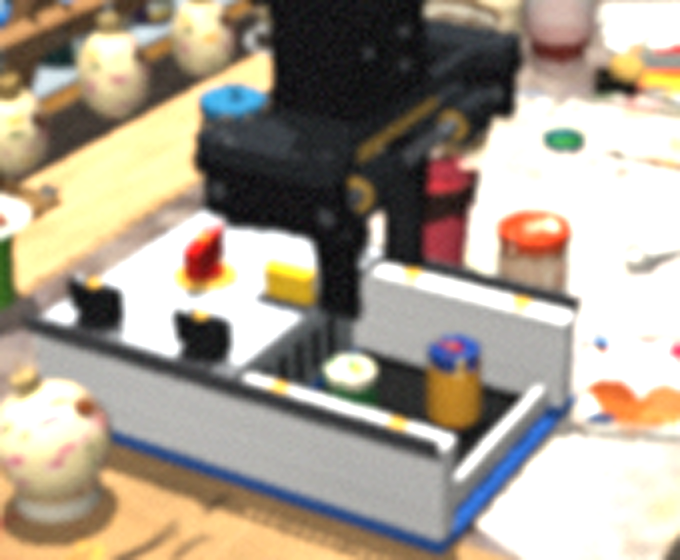

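View pics/t10.png

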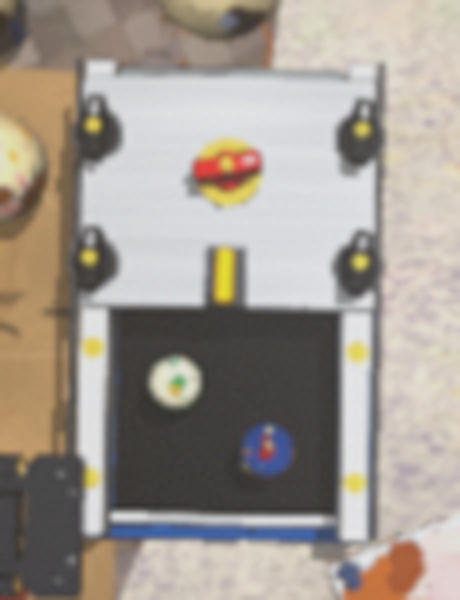

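```bash
python3 - <<'E'
from h import *
t=env.grab_frame("top"); b=back(t,[[267/4+254.5,449/4+114.5]],.071)[0]; print(b)
pos=(.449,-.187)
if np.hypot(*(b[:2]-pos))<.012: pos=(b[:2]+pos)/2
print(pos)
r,h=JAR["paint_yellow"]
ok=pick("paint_yellow",pos,(-.040,-.035),tabz=.016)
if ok: release("paint_yellow")
env.goto([.40,.0,.18],o(180))
fs=[env.grab_frame("side"),env.grab_frame("top")]
findjar("paint_yellow",tr(-.04,-.035),z=.016,frames=fs); print(tr(-.04,-.035))
pos=findjar("paint_red",(.425,.142),frames=fs)
crop(fs[0],210,160,170,160,4,"s11.png")
E
```

```text
[ 0.44936906 -0.18856013  0.071     ]
[ 0.44918453 -0.18778007]
paint_yellow opening mm 35.8 expected 36.0 46.8
 after lift mm 35.8 F [ 0.72  0.34 -2.21] 47.6
 hit True tcp [ 0.4358 -0.1942 -0.0012] op 35.7 48.9
released 50.3
paint_yellow pred [339.2 214.2] 317 obs (array([339.22131148, 215.49180328]), 244, 0.7)
paint_yellow pred [323.5 231.5] 153 obs (array([324.62666667, 232.30666667]), 150, 0.45)
  -> [ 0.4362 -0.1952] res px [ 0.48 -1.23 -0.91 -0.32]
[ 0.43742626 -0.19454377]
paint_red pred [268.3 298.9] 518 obs (array([267.74369748, 299.50630252]), 476, 0.84)
paint_red pred [198.  233.5] 207 obs None
  -> [0.425 0.144] res px [-0. -0.]
```

View pics/s11.png

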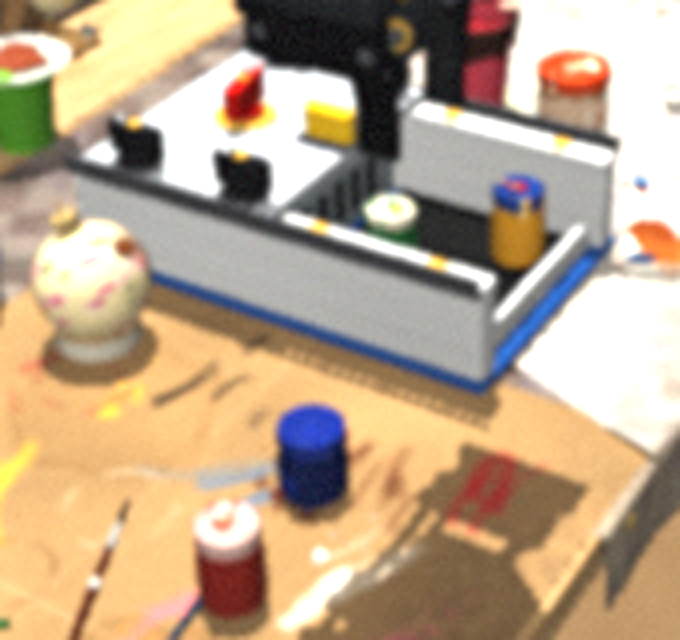

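```bash
python3 - <<'E'
from h import *
ok=pick("paint_red",(.4245,.1425),(.016,-.033))
if ok:
    release("paint_red")
    env.goto([.40,.0,.18],o(180))
    fs=[env.grab_frame("side"),env.grab_frame("top")]
    findjar("paint_red",tr(.016,-.033),z=.016,frames=fs); print(tr(.016,-.033))
    pos=findjar("paint_navy",(.434,.050),frames=fs)
    ok=pick("paint_navy",(.4345,.0505) if pos is None else pos,(-.040,.033))
    if ok: release("paint_navy")
env.goto([.36,.05,.18],o(180))
fs=[env.grab_frame("side"),env.grab_frame("top")]
crop(fs[0],220,120,170,140,4,"s12.png"); crop(fs[1],255,115,115,150,4,"t12.png")
E
```

```text
paint_red opening mm 35.6 expected 36.0 54.3
 after lift mm 35.8 F [-0.96 -0.13 -1.54] 55.1
 hit True tcp [ 0.4918 -0.1915 -0.0012] op 35.6 57.5
released 58.9
paint_red pred [320.4 209.6] 295 obs (array([320.61637931, 211.05172414]), 232, 0.54)
paint_red pred [323.1 210.3] 162 obs (array([324.04081633, 211.12244898]), 147, 0.45)
  -> [ 0.4916 -0.1923] res px [ 0.34 -1.25 -0.94 -0.14]
[ 0.4934187  -0.19234219]
paint_navy pred [289.6 273.1] 478 obs (array([288.21689498, 273.71917808]), 438, 0.78)
paint_navy pred [232.3 231. ] 231 obs None
  -> [0.4355 0.0533] res px [0. 0.]
paint_navy opening mm 40.9 expected 41.0 62.7
 after lift mm 40.8 F [ 0.44 -0.54 -0.62] 63.6
 hit True tcp [ 0.4357 -0.1258 -0.0033] op 40.4 65.4
released 66.8
```

View pics/s12.png

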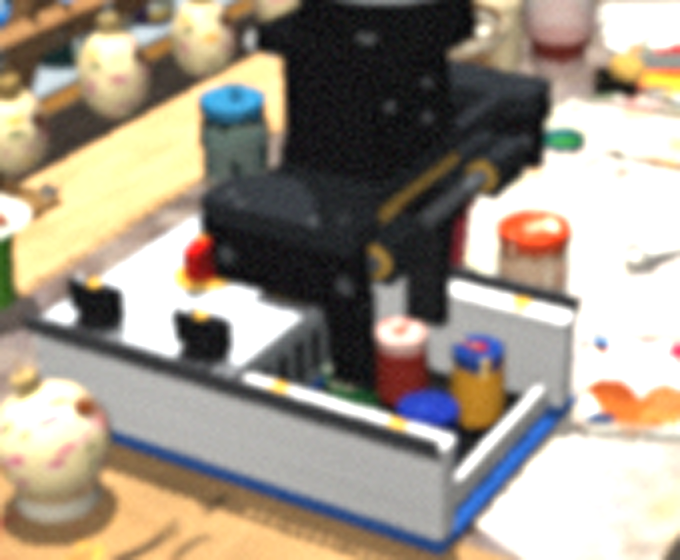

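View pics/t12.png

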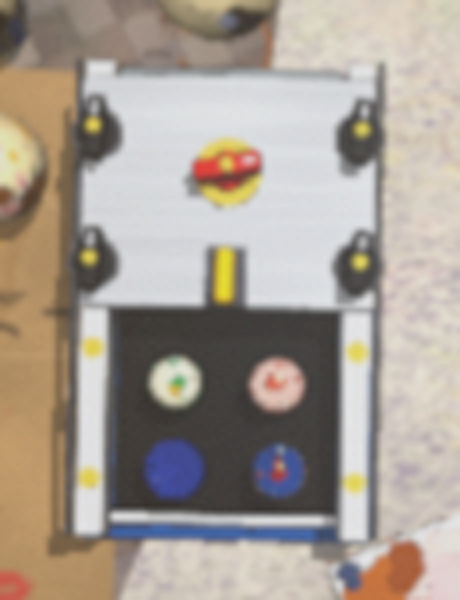

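```bash
python3 - <<'E'
from h import *
yw=180+np.degrees(SH[2]); zc=.0925+ZO
x,y=tr(.0792,0)
env.gripper_to(w(.040)); env.goto([.45,y,.155],o(yw)); env.goto([x,y,.155],o(yw))
print(env.move_straight([x,y,zc],rate=.15,force_limit=8), np.round(st()["position"],4))
env.gripper_to(0,grasp_force=45); print("op",st()["opening"]*87,T())
x1,y1=tr(-.059-.003,0)
print(env.move_straight([x1,y1,zc],rate=.08,force_limit=30),np.round(st()["position"],4),np.round(st()["force"],1),"op",st()["opening"]*87,T())
t=env.grab_frame("top"); cv2.imwrite("pics/t13f.png",t["image"]); crop(t,255,115,115,150,4,"t13.png")
E
```

```text
False [ 0.5571 -0.1592  0.0591]
op 11.573389550242675 71.2
False [ 0.419  -0.1578  0.0583] [ 5.4  9.9 -3.7] op 11.62155217935751 73.2
```

View pics/t13.png

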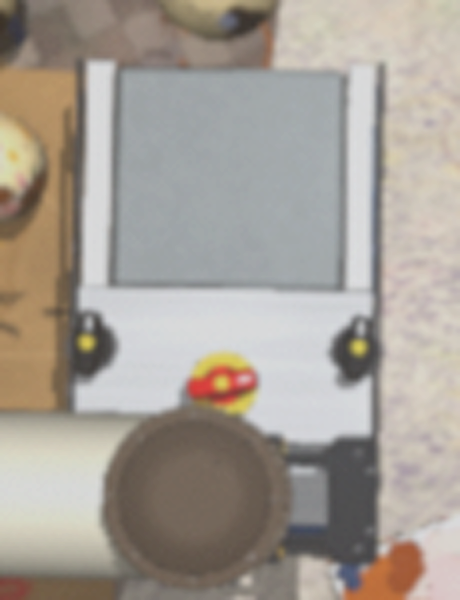

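```bash
python3 - <<'E'
from h import *
print(np.round(st()["position"],4),np.round(st()["force"],1))
env.gripper_to(w(.05)); print(np.round(st()["position"],4),np.round(st()["force"],1))
p=st()["position"]; env.move_straight([p[0],p[1],.155],rate=.25); env.goto([.36,.05,.18],o(180)); print(T())
fs=dict(side=env.grab_frame("side"),top=env.grab_frame("top"))
pts=lambda p:shpts(p,np.c_[C4+[p[3],0],np.full(4,.1165)])
def fit(names):
    obs={}
    for n in names:
        obs[n]=dots(fs[n],proj(fs[n],pts([*SH,0.001])),5)
    g=lambda p:np.concatenate([np.nan_to_num(proj(fs[n],pts([p[0],p[1],p[2],0]))-ob).ravel() for n,ob in obs.items()])
    s=least_squares(g,SH); print(names,s.x.round(4)); print(s.fun.reshape(-1,2).round(2).tolist()); return s.x
a=fit(["top"]); b=fit(["side"]); c=fit(["top","side"])
crop(fs["side"],220,120,170,140,4,"s14.png",proj(fs["side"],pts([*c,0]))); crop(fs["top"],255,115,115,150,4,"t14.png")
E
```

```text
[ 0.419  -0.1578  0.0583] [ 5.8  9.5 -4.1]
[ 0.4152 -0.1596  0.058 ] [ 0.1 -0.4  0.2]
75.5
['top'] [ 0.4763 -0.16    0.0039]
[[0.08, -0.01], [-0.08, -0.03], [-0.03, 0.03], [0.03, 0.01]]
['side'] [ 0.4787 -0.1581 -0.0032]
[[0.09, -0.18], [-0.24, 0.56], [0.0, 0.0], [0.13, -0.22]]
['top', 'side'] [ 0.4774 -0.1593 -0.0019]
[[-0.31, -0.68], [-0.48, -0.3], [-0.23, -0.24], [-0.16, -0.64], [0.88, -0.28], [0.37, 0.46], [0.0, 0.0], [0.88, -0.3]]
```

View pics/s14.png

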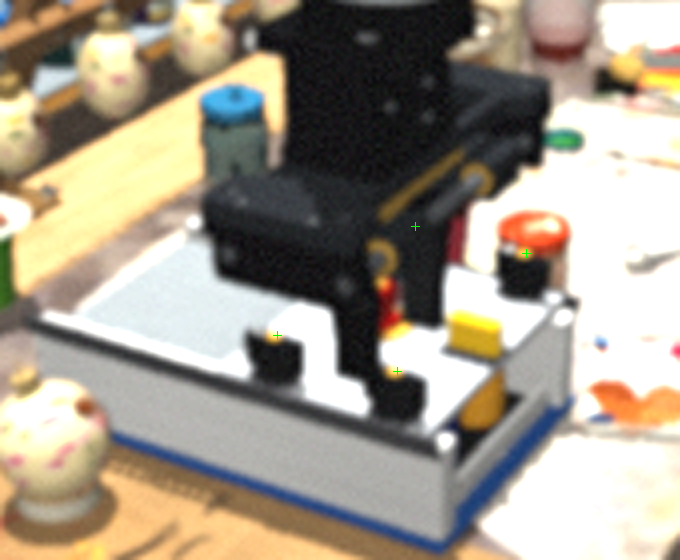

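View pics/t14.png

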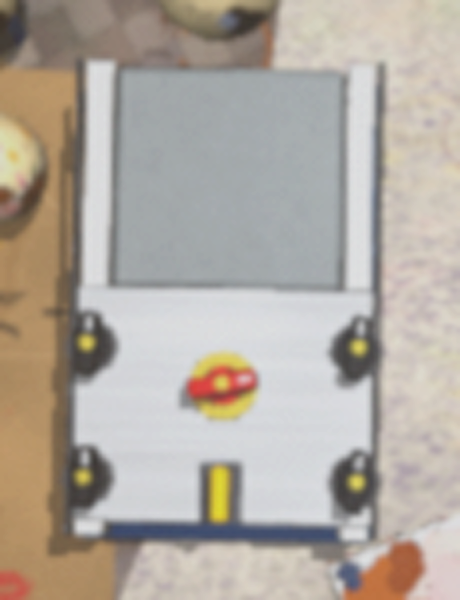

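```bash
cat >> h.py <<'E'
KN=dict(NL=0,NR=1,FR=2,FL=3)
ZK=.0925+ZO; HOP=.11
def turn(loc,v0,v1,force=45,depth=ZK):
    x,y=tr(*loc); yaw=lambda v:180+np.degrees(SH[2]-v)
    env.gripper_to(w(.036)); env.goto([x,y,HOP],o(yaw(v0)))
    hit=env.move_straight([x,y,depth],rate=.15,force_limit=10)
    if hit: print("HIT on descent",np.round(st()["position"],4)); return False
    env.gripper_to(0,grasp_force=force); s=st(); op0=s["opening"]*87
    j=np.array(env.inverse_kinematics([x,y,depth],o(yaw(v0)))); j[5]+=np.degrees(v0-v1)
    env.set_joints(j.tolist()); env.dwell(.15); s=st()
    yw=s["tool_rot"][2]; v=np.radians((np.degrees(SH[2])+180-yw+90)%360-90)
    print(f"op {op0:.1f}->{s['opening']*87:.1f} tool value {v:.3f} F {np.round(s['force'],1)} Mz {s['wrist_torque'][2]:.2f} {np.round(s['position'],4)} t {s['clock']:.1f}")
    env.gripper_to(w(.036)); env.move_straight([x,y,HOP],rate=.25)
    return True
E
python3 - <<'E'
from h import *
env.goto([.40,-.05,HOP+.05],o(180))
print(turn(C4[0],.06,1.1))
env.goto([.36,.05,.18],o(120))
t=env.grab_frame("top"); crop(t,255,180,115,75,6,"t15.png"); print(T())
E
```

```text
op 12.9->12.8 tool value 1.100 F [-5.5  9.5 15.4] Mz -0.05 [ 0.4301 -0.0733  0.0605] t 79.3
True
81.1
```

View pics/t15.png

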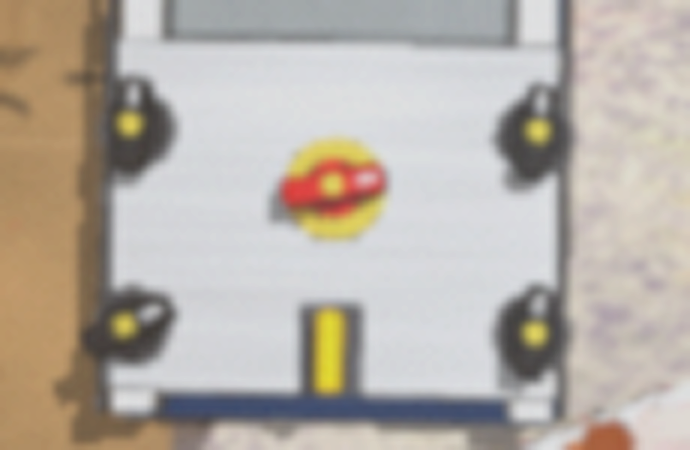

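```bash
sed -i 's/^SH=.*/SH=np.array([.4780,-.1583,.0035])/; s/^ZK=.0925+ZO/ZK=.0955+ZO/' h.py
python3 - <<'E'
from h import *
env.goto([.40,-.05,HOP+.05],o(180))
for k in ("FR","NR","FL"):
    if not turn(C4[KN[k]],.06,1.1): break
env.goto([.36,.05,.18],o(120))
t=env.grab_frame("top"); crop(t,255,180,115,75,6,"t16.png"); print(T())
E
```

```text
op 12.6->12.7 tool value 1.100 F [-1.7  3.7  4.7] Mz -0.04 [ 0.5143 -0.243   0.0616] t 85.6
op 12.7->12.7 tool value 1.099 F [-1.   4.5  6. ] Mz -0.11 [ 0.4303 -0.2432  0.0616] t 90.0
op 12.6->12.6 tool value 1.100 F [-2.2  3.2  6.2] Mz -0.07 [ 0.5139 -0.0729  0.0616] t 94.2
96.2
```

View pics/t16.png

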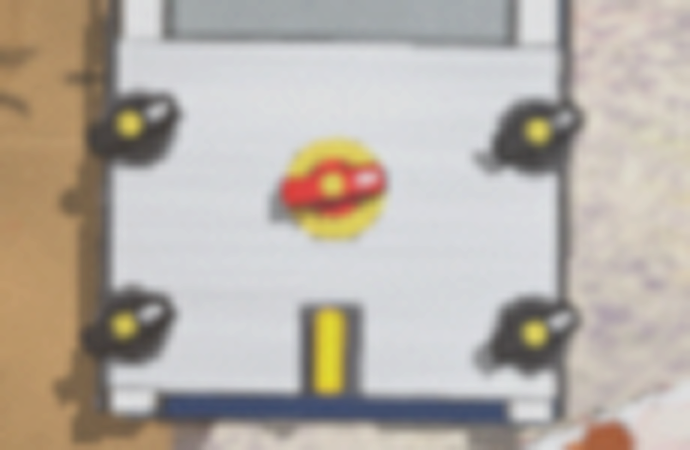

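All four knobs have turned by about the same amount, near 1.1 rad (white pointers up and to the right of the yellow dots). Next is the last pass.

```bash
python3 - <<'E'
from h import *
env.goto([.40,-.05,HOP+.05],o(120))
for k in ("NL","FR","NR","FL"):
    if not turn(C4[KN[k]],1.1,2.26): break
env.goto([.36,.05,.18],o(60))
t=env.grab_frame("top"); crop(t,255,180,115,75,6,"t17.png"); print(T())
E
```

```text
op 12.9->12.5 tool value 2.256 F [-3.5  3.2  7. ] Mz 0.89 [ 0.4292 -0.0734  0.0614] t 99.5
op 12.4->13.1 tool value 2.256 F [-2.9  0.8  5.8] Mz 0.91 [ 0.5135 -0.2432  0.0616] t 104.4
op 12.4->12.4 tool value 2.256 F [-2.7  1.4  5.5] Mz 0.95 [ 0.4294 -0.2435  0.0615] t 109.1
op 12.5->12.9 tool value 2.256 F [-2.9  1.5  5.2] Mz 0.90 [ 0.5132 -0.0731  0.0615] t 113.4
115.4
```

View pics/t17.png

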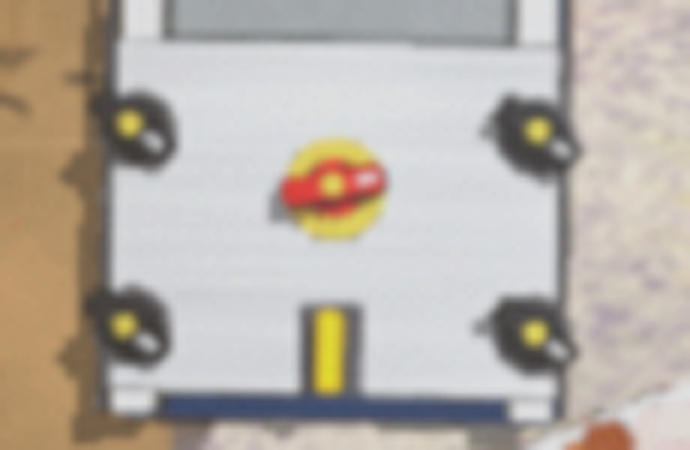

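```bash
python3 - <<'E'
from h import *
t=env.grab_frame("top"); im=t["image"][180:255,255:370].astype(int)
m=(im[...,2]-np.maximum(im[...,0],im[...,1])>70); v,u=np.nonzero(m); k=(np.abs(u-56)<14)&(np.abs(v-31)<12)
P=back(t,np.c_[u[k]+255,v[k]+180],.1185)[:,:2]; e,V=np.linalg.eigh(np.cov((P-P.mean(0)).T)); d=V[:,1]; print("screw heading",np.degrees(np.arctan2(d[1],d[0])),"val",np.arctan2(-d[1],d[0])%np.pi,k.sum())
v0=1.43
env.goto([.40,-.05,HOP+.05],o(100))
x,y=tr(.012,0); yaw=lambda v:180+np.degrees(SH[2]-v)
env.gripper_to(w(.036)); env.goto([x,y,HOP],o(yaw(v0)))
hit=env.move_straight([x,y,ZK],rate=.15,force_limit=10); print("hit",hit)
env.gripper_to(0,grasp_force=45); print("op",st()["opening"]*87)
j=np.array(env.inverse_kinematics([x,y,ZK],o(yaw(v0)))); j0=j[5]
for v in (3.07,1.43):
    j[5]=j0+np.degrees(v0-v); env.set_joints(j.tolist()); env.dwell(.3); s=st()
    print(v,"yaw",s["tool_rot"][2],"Mz",s["wrist_torque"][2],"F",np.round(s["force"],1),"op",s["opening"]*87,T())
    if v>3:
        t=env.grab_frame("top"); crop(t,255,180,115,75,6,"t18.png")
env.gripper_to(w(.036)); env.move_straight([x,y,HOP+.04],rate=.25)
env.goto([.34,.05,.20],o(100))
fs=[env.grab_frame("side"),env.grab_frame("top")]; crop(fs[1],255,180,115,75,6,"t19.png"); crop(fs[0],220,120,170,140,4,"s19.png"); print(T())
im=fs[1]["image"][180:255,255:370].astype(int)
m=(im[...,2]-np.maximum(im[...,0],im[...,1])>70); v,u=np.nonzero(m); k=(np.abs(u-56)<14)&(np.abs(v-31)<12)
P=back(fs[1],np.c_[u[k]+255,v[k]+180],.1185)[:,:2]; e,V=np.linalg.eigh(np.cov((P-P.mean(0)).T)); d=V[:,1]; print("val",np.arctan2(-d[1],d[0])%np.pi)
E
```

```text
screw heading 106.6505972044372 val 1.280188583154104 36
hit False
op 12.9051016145167
3.07 yaw 4.468498840721914 Mz 0.6634266187027604 F [-4.1  4.1  7.6] op 13.078575802371441 120.0
1.43 yaw 98.26959801128527 Mz 0.021512358620381488 F [-2.8  0.2  5.5] op 12.611249849622073 121.8
124.2
val 1.2259544437078285
```

View pics/t19.png

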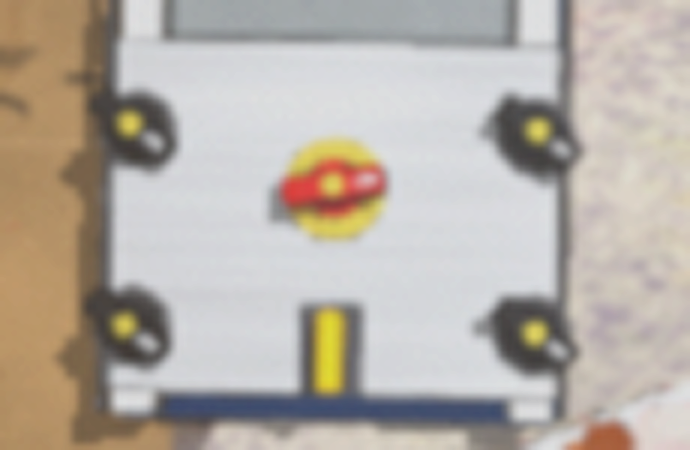

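View pics/s19.png

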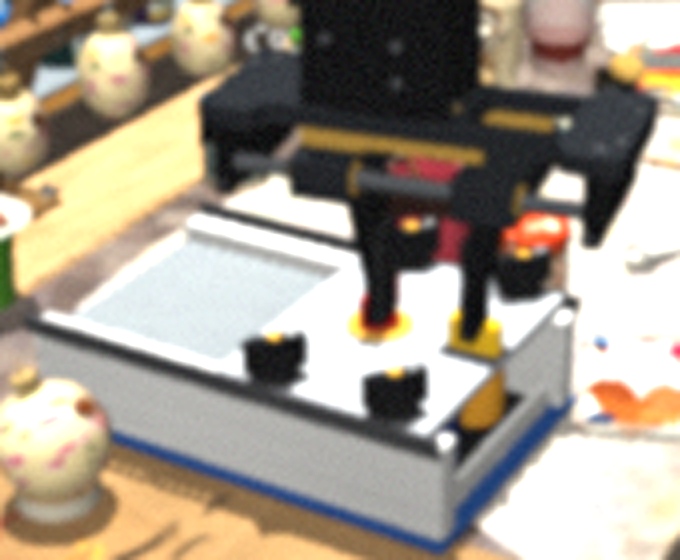

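```bash
python3 - <<'E'
from h import *
t=env.grab_frame("top"); S=[.4763,-.16,.0039]
P=proj(t,shpts(S,np.c_[C4,np.full(4,.1165)])); print((dots(t,P,5)-P).round(2).tolist())
for n,p in (("tall_jar",(.4869,-.3833)),("pink_cup",(.5839,-.3884)),("tube",(.4334,-.5059))):
    print(n,[(np.round(np.array(d["xyz"][:2])-p,4).tolist(),round(d["score"],2)) for d in env.search_frame(t,n)[:1]])
print(np.round(st()["force"],1),T()); print(env.close_job())
E
```

```text
[[-0.06, -0.04], [0.07, 0.03], [0.03, -0.06], [-0.04, -0.0]]
tall_jar [([-0.0001, 0.0028], 0.78)]
pink_cup [([0.0016, -0.002], 0.87)]
tube [([-0.0019, 0.0006], 0.54)]
[-0.3  0.6  0.5] 124.4
the job is handed in; nothing more can be done
None
```

I handed in the job at 124 s. All four jars are standing in the tray, the clamp plate is shut, the knobs are hard home and the red screw is backed off a quarter turn. No verdict came back, so these results rest on my own checks.

**Problems along the way**
- **Height reading:** the tool's reported height was off. A table probe showed the fingertips about 35 mm higher than reported, so my first grip on the yellow jar closed on its lid and slipped. I corrected for this in every later move.
- **Yellow jar:** after I placed it, it turned up about 43 mm away in the tray, still upright. I picked it up again and put it in a free slot.

**Last checks**
- **Jars:** all four stood upright in a two-by-two layout just before the plate closed. At the end only part of the yellow jar showed under the plate, so I could not re-check the others.
- **Plate:** the yellow dots on the knobs matched their shut positions to within 0.1 pixel.
- **Knobs:** I tightened them near-left, far-right, near-right, far-left, to about 1.1 rad first and then to the stop. Each one reached the stop at about 0.9 N m, and the pointers in the picture agree.
- **Screw:** it met its stop at about 3.0 rad (0.66 N m), then I turned it back to 1.43 rad by the tool's reading. A rough estimate from its red pixels gave 1.23 rad. That method also read about 0.15 rad low before the turn, and both values are inside the allowed 1.18 to 1.68.
- **Other things on the table:** the tall jar, pink cup and tube were each found within 3 mm of where they started.
- **Contact:** the tool was clear of everything, with no force beyond noise.

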